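Run the fixture plate out to the pointer and hold it

TASK

Take the drilled fixture plate by its pull handle and slide it along the bench riser, flat and in line with the riser, until its front end is level with the tip of the pointer gauge. It then overhangs so far that it would tip if let go, so finish still holding it: keep the plate firmly in the gripper, lying flat on the riser, when your program ends. Do not lift the plate off the riser, let it touch the gauge, or disturb the tools lying around.

Things in the scene. Friction and masses are not known exactly. Their poses are not given: they have to be found in the camera images.
- riser: fixed dark steel stand, 180 mm long (its x), 100 mm wide (its y), 80 mm high; origin at the centre of its underside, on the bench. Its x axis points outward, the way the plate is to slide (roughly to the robot's left); its top is a plain flat face without guides.
- riser_edge (a point): middle of the top edge at the riser's outward end (90 mm along the riser's x from its origin, 80 mm up); the plate overhangs beyond it
- plate: loose bare aluminium plate, 260 mm long (x) by 90 mm wide (y) by 12 mm thick, 0.5 to 0.9 kg, lying on the riser, reaching some way past both ends; origin at the centre of its underside, x towards its front (outward) end, z up. Near the front it has four 12 mm holes and a steel cross bar 30 x 70 x 16 mm on top; near the rear a pull handle. Its centre of mass lies about 10 mm in front of its middle.
- plate_front (a point): middle of the top edge of the plate's front end (130 mm ahead of the plate's origin, 12 mm above its underside)
- plate_handle (a point): centre of the pull handle's bar: 105 mm behind the plate's origin (235 mm behind the front end), 45 mm above the plate's underside. The bar lies across the plate: 12 mm thick along the plate, 74 mm long, 14 mm high, on two 10 mm posts 27.5 mm either side of its centre; 26 mm are free between the bar and the plate's top.
- gauge: fixed pointer gauge on the bench beside the outward end, on the side away from the robot: a 50 x 50 x 16 mm dark steel foot with a post to 116 mm high and a horizontal tapered pointer at 92 mm height that points across at the plate's path. Origin on the bench straight below the pointer's tip; x axis parallel to the riser's x; post 45 mm along -y.
- pointer_tip (a point): tip of the pointer, 92 mm above the bench, level with the plate's top and about 16 mm beside the plate's path. The plate's front end must come level with it, measured along the riser's x; that is 140 to 165 mm beyond the riser's edge.
- grease_pot: bystander: white grease pot with a blue lid, 58 mm across, 73 mm high; origin at the centre of its underside; leave alone
- spanner: bystander: steel spanner 162 x 26 x 7 mm lying on the bench, origin under its middle; leave alone
- screwdriver: bystander: screwdriver with a red handle, 137 x 25 x 22 mm lying on the bench, origin under its middle; leave alone
Not all that is in view belongs to the job. What is shaped like the gauge but pink is not meant.

How it is judged:
At the end, for the whole second after the job is handed in: The plate's front end is level with the pointer tip within 8 mm along the riser; the plate is in line with the riser (within 0.12 rad and 15 mm sideways), flat (within 0.06 rad) and resting on the riser's top, still, not touching the gauge, and held by the fingers with more than 1 N (x of plate_front in the frame of pointer_tip between -0.008 and 0.008 m and y of plate in the frame of riser between -0.015 and 0.015 m and z of plate in the frame of riser between 0.074 and 0.086 m and angle between the x axis of plate and the x axis of riser, either way round below 0.12 rad and angle between plate's own z axis and vertical below 0.06 rad and contact force between the fingers and plate above 1 N and contact force between plate and riser above 0.2 N and contact force between plate and gauge below 0.2 N and linear speed of plate below 0.01 m/s); the arm keeps its last pose, push and grip.
It fails at once if the plate tips by more than 0.15 rad (angle between plate's own z axis and vertical above 0.15 rad).
It fails at once if the plate is lifted more than 15 mm off the riser (z of plate in the frame of riser above 0.095 m).
It fails at once if the plate pushes against the gauge with more than 3 N (contact force between plate and gauge above 3 N).
It fails at once if a bystander (grease pot, spanner, screwdriver) is moved by more than 30 mm (distance of any of grease_pot, spanner, screwdriver from where it was at the start of the episode above 0.03 m).
It also fails if it takes over 35 s, if anything falls off the work surface, if the arm or the gripper's body presses on something with over 40 N, if the wrist force passes 120 N, or if a joint passes its speed limit or range.

ROBOT

A 6-joint arm with a two-finger parallel gripper is mounted at the origin on a cart in front of the work surface, level with it; the furniture and walls round the work are solid. World frame = base frame: x ahead of the robot, y to its left, z up, the work surface at z = 0. Lengths are in m, angles in rad, forces in N, time in s.
With the tool pointing down it reaches from about 0.35 to 0.975 m from the base axis. Payload 4.9 kg.
Tool frame: the origin (TCP) lies midway between the tips of the shut fingers; the grasp point (between the pads) lies 19 mm behind it; z points along the fingers, y is the line along which they close (so a half turn about z gives the same grasp; the last joint's range is limited). The gripper opens to 85 mm and grips with 20 to 120 N. Pads are 22 mm wide; open, the fingers measure 114 mm over their backs; the gripper's body (76 mm by 85 mm) begins 54 mm behind the grasp point. The pads swing forward as they close: fully open they stand 13 mm farther back than shut.
Start: joints at [-1.315, 0.053, 1.613, -0, 1.476, -0.119], TCP at [0.229, -0.582, 0.231] pointing down, gripper open.
Joint ranges: [-3.01, 3.01], [-1.01, 2.22], [0.06, 2.58], [-1.02, 4.17], [0.09, 2.62], [-3.14, 3.14]. Speed limits (rad/s): [2.57, 2.57, 3.14, 3.14, 3.14, 3.14].

INTERFACE

Orientations are given as a unit quaternion [w, x, y, z].
In Python, from plant import * gives the robot as it stands.
- The arm moves only by the tool jog_arm, never from a script. Its argument "targets" is a list of rows, each a list of 3 entries, a list of its own where there are three numbers: the shift along the tool's x, y, z in units of 25 mm (1.0 is 25 mm), then the turn, a rotation vector about the tool's x, y, z in units of 8 degrees (1.0 is 8 degrees), then the opening in per cent of the stroke, from 0 (shut) to 100 (fully open). A call has 1 to 8 rows; each row is the pose to reach, as a shift and turn from the pose commanded when the call began, along the tool's axes at that moment; what a row does not reach only later rows make up. A row lasts 1/8 s, in which the tool goes at most 62.5 mm and 10.7 degrees, less where a joint would pass 70% of its speed; a pose out of reach is approached as far as the arm can. A call with a gripper value outside its range is refused whole. The fingers move at their own pace and stop on an object; the grip force is fixed at half the most. Time passes only in rows, so rows that repeat a pose let the fingers close. It gives the time, the measured TCP pose, the force, the opening and the grip force at its end, in the units of the state.
- state(): the state, without advancing time (a new reading comes with each control period).
- grab_frame(name): name is "side" or "top"; returns (picture, depth): 420x560x3 uint8, red, green, blue; 420x560 float32, m along the optical axis (not along the pixel's ray), 0 where there is no reading.
- camera_params(name): a dict with "fovy" (degrees; the focal length in pixels is half the picture's height over the tangent of half this angle, whatever the lens; pixels are square), "cx", "cy" (the principal point, pixels), "rvec" (rotation vector, rad) and "tvec" (3), from world to camera coordinates, as OpenCV has them. Camera axes: x right, y down, z forward; pixel columns grow to the right and rows downward; lengths in m; the calibration is good to about 2 mm. A picture is of the moment at which its call begins. camera_params takes no time and is no camera call.
- job_done(): hands the job in; it is judged then, once.
The state is a dict: "time": time; "joint_pos": joint angles; "joint_vel": joint speeds; "joint_efforts": joint torques, N m; "tool_pos": TCP position; "tool_rot": TCP orientation; "contact_force": force on the tool from outside, world axes, zero at the start; "ft_torque": the same for the moment, N m; "gripper_width": opening from 0.0 (shut) to 1.0 (fully open); "grasp_force": force on a finger pad.
Only numpy, scipy, OpenCV 4.12 (cv2) and the standard library are available. Lean on these libraries where they do the work, as an engineer would, in place of code of your own. Each camera call takes 0.05 s, during which the arm holds its last target. There are 200 camera calls.

## Working session

There is one attempt and no reset: what is moved stays moved. The work goes in short steps, Python scripts to look and compute and a tool call to move; the robot and the scene stay as the last step left them, time stands still between calls to the robot, and variables do not carry over. Pictures are saved under pics/ and viewed, at most 10 in all, crops included, and the job is handed in when it is done.

Besides the shell and the picture viewer there is one more tool, called after "Call:" as a command line: name --argument value ..., lists and objects as JSON in quotes. jog_arm: Moves the arm, as the interface text tells. Its arguments: {"type":"object","properties":{"targets":{"type":"array"}},"required":["targets"]}

```bash
mkdir -p pics; cat > h.py <<'E'
from plant import *
import numpy as np, cv2
from scipy.spatial.transform import Rotation as R
def cam(name):
    p=camera_params(name); f=210/np.tan(np.radians(p['fovy'])/2)
    K=np.array([[f,0,p['cx']],[0,f,p['cy']],[0,0,1]])
    return K,R.from_rotvec(np.ravel(p['rvec'])).as_matrix(),np.ravel(p['tvec']),p
def cloud(name,d):
    K,Rm,t,p=cam(name); v,u=np.mgrid[:420,:560]
    c=np.stack([(u-K[0,2])/K[0,0]*d,(v-K[1,2])/K[1,1]*d,d],-1)
    return (c-t)@Rm
def proj(name,X):
    K,Rm,t,p=cam(name); c=np.atleast_2d(X)@Rm.T+t; q=c@K.T
    return q[:,:2]/q[:,2:]
def plane(name,uv,z):
    K,Rm,t,p=cam(name); r=np.c_[np.atleast_2d(uv),np.ones(len(np.atleast_2d(uv)))]@np.linalg.inv(K).T@Rm
    o=-Rm.T@t; return o+r*((z-o[2])/r[:,2:])
E
python3 - <<'E'
from h import *
print(state())
for n in('side','top'):
    im,d=grab_frame(n); np.savez(f'{n}0.npz',im=im,d=d); print(camera_params(n),(d>0).mean())
    cv2.imwrite(f'pics/{n}0.png',im[...,::-1])
E
```

```text
{'time': 0.0, 'joint_pos': array([-1.31500672e+00,  5.33764038e-02,  1.61430341e+00,  2.07823575e-05,
        1.47599340e+00, -1.18967632e-01]), 'joint_vel': array([ 3.32244329e-04,  5.39384096e-04,  5.09187503e-04,  2.82526104e-04,
       -1.64365634e-05, -9.04031756e-05]), 'joint_efforts': array([ 2.07825775e-03, -3.93679655e+01, -3.70173991e+01,  8.62602610e-05,
        7.12832581e-03, -5.76450887e-06]), 'tool_pos': array([ 0.22864458, -0.58100441,  0.23004528]), 'tool_rot': array([-1.03855241e-03,  9.82495585e-01,  1.86282965e-01, -6.07917005e-05]), 'contact_force': array([ 0.65581423,  0.28326222, -0.00961637]), 'ft_torque': array([ 0.00175826,  0.00758326, -0.00947938]), 'grasp_force': 0.0, 'gripper_width': 1.0015497850547563}
{'fovy': 47.6590991054146, 'cx': 268.01115664261044, 'cy': 204.52101181959873, 'rvec': array([ 0.03174571,  2.68266762, -1.60063157]), 'tvec': array([0.60805852, 0.14532393, 1.43741795])} 0.9958928571428571
{'fovy': 47.11401518356261, 'cx': 284.031069128137, 'cy': 210.79773388937184, 'rvec': array([ 2.17043111, -2.1819051 ,  0.12443803]), 'tvec': array([-0.11744808,  0.63017336,  1.24231324])} 0.9960119047619047
```

View pics/top0.png

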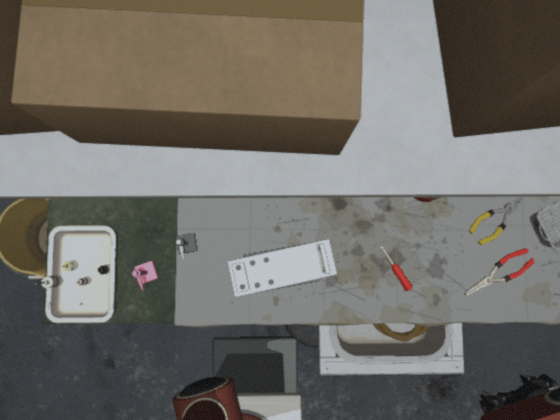

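View pics/side0.png

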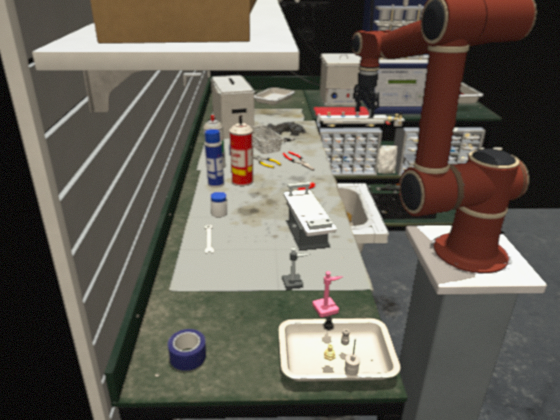

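The top view shows the plate from (230,278) at the front to (335,258) at the rear, with its handle bar near (323,257). The dark gauge is at (187,243) with its tip near (180,246), and the red screwdriver is at (397,270). In the side view the plate is at (310,212), the gauge at (293,268), the pot at (219,205) and the spanner at (209,239).

Look-alikes for the gauge: dark at top (187,243) and pink at top (145,273). I choose the dark one. For the plate's handle: the bar at (323,257) and the cross bar near (260,262). I choose the one at the rear, (323,257).

```bash
cat > meas.py <<'E'
from h import *
def fit(n,d,lo,hi,zlo,zhi):
    P=cloud(n,d); m=(d>0)&(P[...,0]>lo[0])&(P[...,0]<hi[0])&(P[...,1]>lo[1])&(P[...,1]<hi[1])&(P[...,2]>zlo)&(P[...,2]<zhi)
    Q=P[m]; r=cv2.minAreaRect(Q[:,:2].astype(np.float32)*1000); return Q,r
E
python3 - <<'E'
from meas import *
D={n:np.load(f'{n}0.npz') for n in('side','top')}
im,d=D['top']['im'],D['top']['d']; P=cloud('top',d)
for uv in [(230,278),(282,267),(323,257),(187,243),(181,245),(145,273),(397,270),(300,220),(300,185),(200,100)]:
    print(uv,P[uv[1],uv[0]].round(3))
S=cloud('side',D['side']['d'])
for uv in [(310,212),(293,255),(305,254),(219,205),(209,239),(302,185),(240,50)]:
    print('s',uv,S[uv[1],uv[0]].round(3))
c=P[267,282]
for n in D:
  for nm,z in(('plate',(.085,.1)),('handle',(.125,.16))):
    Q,r=fit(n,D[n]['d'],c[:2]-.18,c[:2]+.18,*z)
    if len(Q): print(n,nm,len(Q),r,np.median(Q,0).round(4))
a=cv2.resize(im[225:305,165:345],None,fx=4.2,fy=4.2,interpolation=2)
b=cv2.resize(D['side']['im'][170:300,260:360],None,fx=2.6,fy=2.6,interpolation=2)
o=np.zeros((a.shape[0],a.shape[1],3),np.uint8);o[:]=a
cv2.imwrite('pics/c1.png',cv2.resize(o,None,fx=1,fy=1)[...,::-1]); cv2.imwrite('pics/c2.png',cv2.resize(b,None,fx=1.7,fy=1.7)[...,::-1])
E
```

```text
(230, 278) [ 0.453  0.024 -0.   ]
(282, 267) [ 0.483 -0.114  0.092]
(323, 257) [ 0.507 -0.213  0.132]
(187, 243) [0.546 0.133 0.037]
(181, 245) [0.538 0.135 0.106]
(145, 273) [0.469 0.239 0.045]
(397, 270) [ 0.472 -0.418  0.024]
(300, 220) [ 0.608 -0.164  0.001]
(300, 185) [ 0.597 -0.133  0.685]
(200, 100) [ 0.656 -0.029  0.846]
s (310, 212) [ 0.477 -0.089  0.095]
s (293, 255) [0.547 0.151 0.102]
s (305, 254) [0.514 0.137 0.095]
s (219, 205) [ 0.766 -0.216  0.054]
s (209, 239) [ 0.791 -0.082  0.006]
s (302, 185) [ 0.493 -0.209  0.129]
s (240, 50) [0.663 0.514 0.686]
side plate 1101 ((481.42706298828125, -112.87527465820312), (95.30908203125, 270.87603759765625), 11.640898704528809) [ 0.4839 -0.1096  0.0935]
side handle 83 ((501.35345458984375, -210.9379119873047), (73.58966827392578, 18.79643440246582), 10.334111213684082) [ 0.5025 -0.2105  0.1315]
top plate 3173 ((482.816162109375, -114.97451782226562), (93.79199981689453, 261.5663146972656), 11.232726097106934) [ 0.4844 -0.124   0.0924]
top handle 155 ((504.28271484375, -217.39883422851562), (73.74520111083984, 12.596595764160156), 12.281145095825195) [ 0.5043 -0.2174  0.132 ]
```

View pics/c1.png

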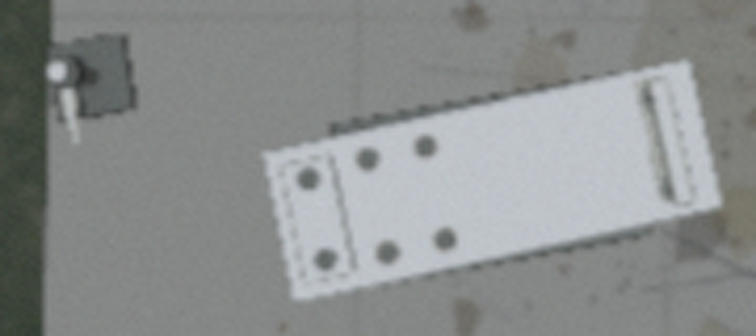

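View pics/c2.png

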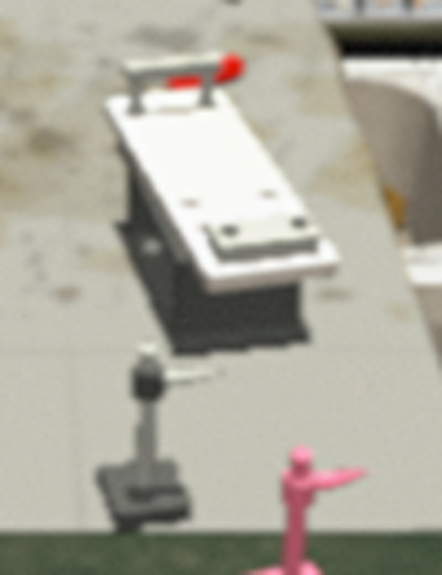

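The crops confirm the choice. The handle bar is at the plate's rear at crop pixel (665,140), and the dark gauge's tip is at top (183,258) and side (310,254). The pink one is rejected. Next I work out the riser's yaw, the pointer tip and the moves.

```bash
python3 - <<'E'
from meas import *
from scipy.optimize import least_squares
D={n:np.load(f'{n}0.npz') for n in('side','top')}
# pointer tip triangulated
obs={'top':(182.9,258.3),'side':(310.2,254.2)}
f=lambda X:np.concatenate([proj(n,X)[0]-o for n,o in obs.items()])
s=least_squares(f,[.51,.13,.09]);print('tip',s.x.round(4),s.fun.round(2)); tip=s.x
for n in obs: print(n,plane(n,obs[n],.092).round(4))
# pointer by depth points
for n in D:
    P=cloud(n,D[n]['d']); m=(P[...,2]>.08)&(P[...,2]<.104)&(abs(P[...,1]-.14)<.05)&(abs(P[...,0]-.52)<.06)
    print(n,P[m][np.argsort(P[m][:,0])][:4].round(3).tolist())
# riser faces: points below the plate
for n in D:
    P=cloud(n,D[n]['d']); m=(P[...,2]>.012)&(P[...,2]<.076)&(abs(P[...,1]+.114)<.13)&(abs(P[...,0]-.483)<.1)
    Q=P[m]; a=np.radians(101.3); u=np.array([np.cos(a),np.sin(a)]);v=np.array([-u[1],u[0]])
    L=(Q[:,:2]-[.4828,-.115])@np.c_[u,v]; print(n,len(Q),np.percentile(L,[1,5,50,95,99],axis=0).round(4).tolist())
    e=Q[(abs(L[:,1])<.04)&(L[:,0]>.03)]; e2=Q[(L[:,1]<-.04)&(L[:,0]<.07)]; e3=Q[(L[:,1]>.04)&(L[:,0]<.07)]
    for k,E in(('end',e),('far',e2),('near',e3)):
        if len(E)>15:
            if k=='end': p=np.polyfit(E[:,0],E[:,1],1)
            else: p=np.polyfit(E[:,1],E[:,0],1)
            print(k,len(E),E.mean(0).round(4),np.degrees(np.arctan(p[0])).round(2))
E
```

```text
tip [0.5031 0.133  0.0918] [-0.12  1.08 -1.16 -0.03]
top [[0.5058 0.1327 0.092 ]]
side [[0.5001 0.1336 0.092 ]]
side [[0.501, 0.133, 0.092], [0.504, 0.136, 0.095], [0.506, 0.134, 0.093], [0.509, 0.134, 0.09]]
top [[0.504, 0.132, 0.095], [0.507, 0.133, 0.09], [0.509, 0.133, 0.092], [0.511, 0.132, 0.094]]
side 467 [[-0.0692, -0.0481], [-0.0628, -0.0462], [0.078, -0.025], [0.0854, 0.0383], [0.0915, 0.0446]]
end 281 [ 0.4705 -0.0365  0.0297] 7.4
far 54 [ 0.528  -0.1131  0.0396] -9.8
top 14 [[-0.0809, -0.0495], [-0.078, -0.049], [-0.0068, -0.0464], [0.0792, 0.0501], [0.0874, 0.0515]]
```

Call:
jog_arm --targets '[[[2,-1.2,0],[0,0,0.3],100],[[4,-2.4,0.2],[0,0,0.6],100],[[6.2,-3.8,0.4],[0,0,0.9],100],[[8.4,-5.1,0.7],[0,0,1.29],100],[[10.4,-6.4,1.0],[0,0,1.29],100],[[12.4,-7.6,1.3],[0,0,1.29],100],[[14.3,-8.8,1.6],[0,0,1.29],100],[[15.57,-9.54,1.6],[0,0,1.29],100]]'

```text
time: 1.1
tool_pos: [0.5041, -0.2145, 0.1899]
tool_rot: [-0.001, 0.995, 0.098, -0.001]
contact_force: [-0.2, -0.1, -0.2]
gripper_width: 0.997
grasp_force: 0.0
```

Call:
jog_arm --targets '[[[0,0,0],[0,0,0],100],[[0,0,0],[0,0,0],100]]'

```text
time: 1.35
tool_pos: [0.5033, -0.2173, 0.1909]
tool_rot: [-0.0, 0.995, 0.097, -0.0]
contact_force: [0.7, 0.1, -0.9]
gripper_width: 1.001
grasp_force: 0.0
```

```bash
python3 - <<'E'
from meas import *
s=state(); print(s['time'],s['tool_pos'],s['contact_force']); r=R.from_quat(np.roll(s['tool_rot'],-1)).as_matrix(); print(r.round(4))
o=[]
for n in('side','top'):
    im,d=grab_frame(n); np.savez(f'{n}1.npz',im=im,d=d)
    q=proj(n,s['tool_pos'])[0].astype(int); c=im[max(0,q[1]-50):q[1]+50,max(0,q[0]-60):q[0]+60]
    o.append(cv2.resize(c,(396,330),interpolation=2)); print(n,q)
cv2.imwrite('pics/n1.png',np.hstack(o)[...,::-1])
E
```

```text
1.35 [ 0.50333631 -0.21733736  0.19093756] [ 0.66190173  0.09234011 -0.88470287]
[[ 9.811e-01  1.935e-01 -8.000e-04]
 [ 1.935e-01 -9.811e-01 -0.000e+00]
 [-8.000e-04 -1.000e-04 -1.000e+00]]
side [299 166]
top [327 258]
```

View pics/n1.png

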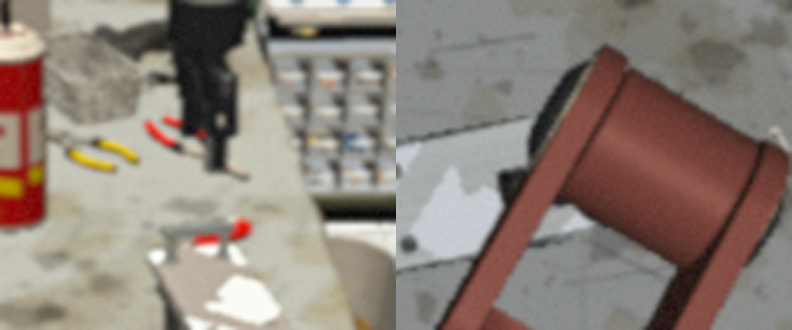

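The gripper is above the handle: in the crop the front finger is at (218,150) and the bar at (195,230). The finger's offset matches the tool's yaw. I'll descend and grip.

Call:
jog_arm --targets '[[[0,0,0.9],[0,0,0],100],[[0,0,1.7],[0,0,0],100],[[0,0,2.4],[0,0,0],100],[[0,0,3.0],[0,0,0],100],[[0,0,3.3],[0,0,0],100],[[0,0,3.4],[0,0,0],100],[[0,0,3.4],[0,0,0],100]]'

```text
time: 2.33
tool_pos: [0.504, -0.2173, 0.1067]
tool_rot: [0.0, 0.995, 0.097, 0.0]
contact_force: [0.7, 0.3, 0.8]
gripper_width: 1.003
grasp_force: 0.0
```

Call:
jog_arm --targets '[[[0,0,0],[0,0,0],60],[[0,0,0],[0,0,0],30],[[0,0,0],[0,0,0],0],[[0,0,0],[0,0,0],0],[[0,0,0],[0,0,0],0],[[0,0,0],[0,0,0],0]]'

```text
time: 3.08
tool_pos: [0.5035, -0.2166, 0.1066]
tool_rot: [-0.001, 0.995, 0.097, -0.0]
contact_force: [-2.2, 4.7, 5.6]
gripper_width: 0.124
grasp_force: 59.8
```

Call:
jog_arm --targets '[[[0,-0.3,0],[0,0,0],0],[[0,-0.7,0],[0,0,0],0],[[0,-1.1,0],[0,0,0],0],[[0,-1.5,0],[0,0,0],0],[[0,-1.9,0],[0,0,0],0],[[0,-2.2,0],[0,0,0],0],[[0,-2.4,0],[0,0,0],0],[[0,-2.4,0],[0,0,0],0]]'

```text
time: 4.08
tool_pos: [0.4924, -0.158, 0.1066]
tool_rot: [0.0, 0.995, 0.097, 0.001]
contact_force: [1.0, -3.3, 1.1]
gripper_width: 0.125
grasp_force: 59.4
```

```bash
cat > look.py <<'E'
from meas import *
import sys
k=sys.argv[1]; s=state(); T=s['tool_pos']; print(T.round(4),s['contact_force'].round(1))
tip=np.array([.5031,.133]); o=[]
for n in('side','top'):
    im,d=grab_frame(n); np.savez(f'{n}{k}.npz',im=im,d=d)
    P=cloud(n,d); m=(im.min(-1)>120)&(d>0)&(P[...,2]>.085)&(P[...,2]<.1)&(abs(P[...,1]-.0)<.3)&(P[...,1]<.12)&(P[...,0]>.36)&(P[...,0]<.54)
    Q=P[m]; r=cv2.minAreaRect(Q[:,:2].astype(np.float32)*1000); print(n,len(Q),r)
    a=np.radians(101.3);u=np.array([np.cos(a),np.sin(a)]); print(' front to tip (max, 99%):',(tip-0)@u-np.percentile(Q[:,:2]@u,[99,99.8]))
    q=proj(n,[.48,0,.09])[0].astype(int); c=im[q[1]-60:q[1]+60,q[0]-72:q[0]+72]; print(n,q-[72,60])
    o.append(cv2.resize(c,(396,330),interpolation=2))
cv2.imwrite(f'pics/l{k}.png',np.hstack(o)[...,::-1])
E
python3 look.py 2
```

```text
[ 0.4924 -0.158   0.1066] [ 1.  -3.3  1.1]
side 1197 ((469.95123291015625, -54.377227783203125), (92.47962188720703, 266.7497253417969), 11.306299209594727)
 front to tip (max, 99%): [0.04622594 0.04456105]
side [240 168]
top 1987 ((467.51458740234375, -32.71299743652344), (89.94657135009766, 208.8566436767578), 11.478277206420898)
 front to tip (max, 99%): [0.05238943 0.05143825]
top [164 208]
```

View pics/l2.png

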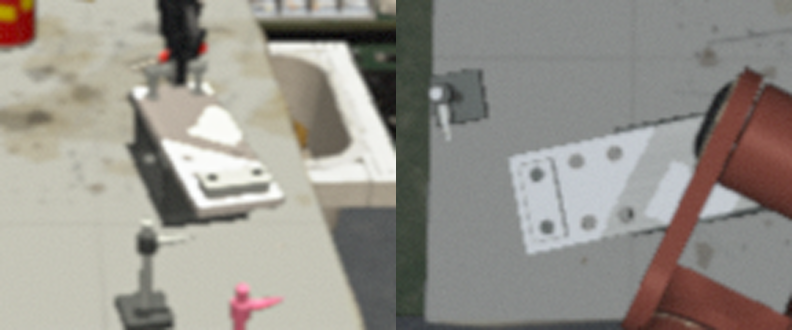

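The plate has slid about 60 mm and is flat, with its front end at crop (518,205) and the pointer tip at (446,138), so about 49 mm remain. I'll check the riser's yaw and sideways offset from its edges.

```bash
python3 - <<'E'
from meas import *
g=lambda a,z:plane('side',np.array(a)/4.42+[260,170],z)[:,:2]
f=g([(172,352),(308,340)],0);d=f[0]-f[1];print('foot front',f.round(3).tolist(),np.linalg.norm(d),np.degrees(np.arctan2(d[1],d[0])))
t=np.array([(330,128),(540,85)])/4.2+[165,225]; a=plane('top',t,.08)[:,:2]; print('far top edge',a.round(4).tolist(),np.degrees(np.arctan2(-(a[0]-a[1])[0],(a[0]-a[1])[1])))
t=np.array([(500,260),(650,230)])/4.2+[165,225]; a=plane('top',t,.08)[:,:2]; print('near top edge',a.round(4).tolist(),np.degrees(np.arctan2(-(a[0]-a[1])[0],(a[0]-a[1])[1])))
# depth-step riser points in top views, 0 and 2
for k in(0,2):
    z=np.load(f'top{k}.npz');P=cloud('top',z['d']);an=np.radians(101.3);u=np.array([np.cos(an),np.sin(an)]);v=np.array([-u[1],u[0]])
    L=(P[...,:2]-[.4828,-.115])@np.c_[u,v]
    dark=(z['im'].mean(-1)<95)&(abs(L[...,0])<.11)&(abs(abs(L[...,1])-.05)<.012)&(P[...,2]<.087)
    for s in(-1,1):
        q=L[dark&(np.sign(L[...,1])==s)&(P[...,2]>.05)]; print(k,s,len(q),(np.c_[q][np.argsort(q[:,0])]*1000).round(0).tolist()[:30])
E
```

```text
foot front [[0.513, -0.026], [0.418, -0.039]] 0.09673073428529172 7.768917704743123
far top edge [[0.512, -0.0174], [0.5371, -0.1437]] 11.220530715397402
near top edge [[0.4329, -0.119], [0.4501, -0.2089]] 10.809081853449843
0 -1 3 [[-38.0, -49.0], [89.0, -49.0], [90.0, -46.0]]
0 1 5 [[-76.0, 52.0], [-63.0, 52.0], [-48.0, 51.0], [-35.0, 51.0], [-20.0, 50.0]]
2 -1 5 [[-40.0, -48.0], [7.0, -47.0], [35.0, -48.0], [48.0, -48.0], [50.0, -49.0]]
2 1 33 [[-35.0, 51.0], [-32.0, 50.0], [-30.0, 47.0], [-30.0, 50.0], [-28.0, 47.0], [-27.0, 49.0], [-25.0, 46.0], [-25.0, 49.0], [-23.0, 46.0], [-23.0, 48.0], [-20.0, 48.0], [-20.0, 50.0], [-18.0, 47.0], [-17.0, 50.0], [-15.0, 47.0], [-15.0, 49.0], [-12.0, 48.0], [-10.0, 48.0], [-7.0, 47.0], [-7.0, 50.0], [-5.0, 47.0], [-4.0, 49.0], [-2.0, 47.0], [-2.0, 49.0], [1.0, 48.0], [3.0, 48.0], [21.0, 49.0], [62.0, 49.0], [64.0, 48.0], [67.0, 47.0]]
```

Call:
jog_arm --targets '[[[0,-0.3,0],[0,0,0],0],[[0,-0.6,0],[0,0,0],0],[[0,-0.9,0],[0,0,0],0],[[0,-1.2,0],[0,0,0],0],[[0,-1.5,0],[0,0,0],0],[[0,-1.7,0],[0,0,0],0],[[0,-1.8,0],[0,0,0],0],[[0,-1.8,0],[0,0,0],0]]'

```text
time: 5.18
tool_pos: [0.4844, -0.1154, 0.1076]
tool_rot: [0.002, 0.995, 0.097, 0.001]
contact_force: [1.7, -5.8, 3.4]
gripper_width: 0.13
grasp_force: 59.7
```

```bash
python3 look.py 3
```

```text
[ 0.4844 -0.1154  0.1076] [ 1.7 -5.8  3.4]
side 1281 ((464.67559814453125, -20.3798828125), (92.97577667236328, 285.5469055175781), 11.511078834533691)
 front to tip (max, 99%): [0.00368207 0.00165512]
side [240 168]
top 1751 ((464.4209289550781, -15.225051879882812), (90.1258773803711, 260.3703308105469), 11.444473266601562)
 front to tip (max, 99%): [0.00945563 0.00812063]
top [164 208]
```

View pics/l3.png

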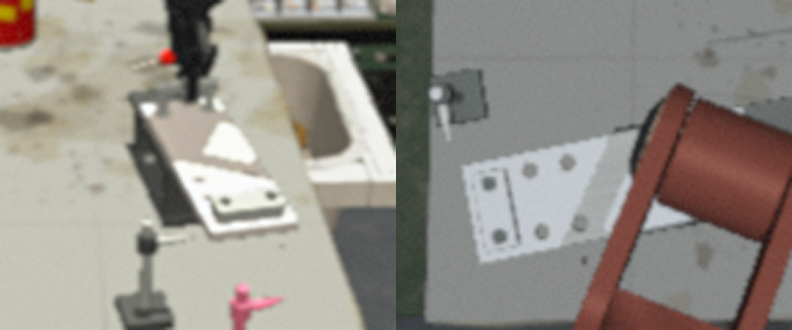

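The gap is now about 5 to 9 mm. In the top crop the front edge runs (462,165)–(483,262) and the tip is at (446,138). I'll go 7 mm more, settle, and measure the edge by image gradient.

Call:
jog_arm --targets '[[[0,-0.1,0.02],[0,0,0],0],[[0,-0.2,0.04],[0,0,0],0],[[0,-0.28,0.04],[0,0,0],0],[[0,-0.28,0.04],[0,0,0],0],[[0,-0.28,0.04],[0,0,0],0]]'

```text
time: 5.9
tool_pos: [0.4836, -0.1093, 0.1074]
tool_rot: [0.003, 0.995, 0.097, 0.002]
contact_force: [1.5, -7.5, 5.9]
gripper_width: 0.128
grasp_force: 60.1
```

```bash
python3 look.py 4; python3 - <<'E'
from h import *
a=np.radians(101.1);u=np.array([np.cos(a),np.sin(a)]);v=np.array([-u[1],u[0]])
T=state()['tool_pos'];c0=T[:2]+.235*u
for n,tp in(('top',(182.6,258.25)),('side',(309.6,254.2))):
    z=np.load(f'{n}4.npz'); g=cv2.cvtColor(z['im'],cv2.COLOR_RGB2GRAY).astype(np.float32)
    # profile along u across the front edge, averaged across the plate width (top plane z=.092)
    s=np.arange(-.03,.03,.0005); w=np.linspace(-.03,.03,40)
    X=c0+s[:,None,None]*u+w[None,:,None]*v; X=np.concatenate([X,np.full(X.shape[:2]+(1,),.092)],-1).reshape(-1,3)
    q=proj(n,X).astype(np.float32).reshape(len(s),len(w),2)
    p=cv2.remap(g,q[...,0].copy(),q[...,1].copy(),1).mean(1); dp=np.convolve(np.diff(p),np.ones(3)/3,'same')
    t=plane(n,tp,.092)[0,:2]
    print(n,'edge',((c0+s[dp.argmin()]*u)@u).round(4),'tip',(t@u).round(4),'gap',(t@u-(c0+s[dp.argmin()]*u)@u).round(4))
    print(' prof',p[::6].round().astype(int).tolist())
    m=z['d'];P=cloud(n,m);k=(z['im'].min(-1)>120)&(abs(P[...,2]-.092)<.012)&(P[...,1]<.12)&(P[...,1]>-.12)&(P[...,0]>.39)&(P[...,0]<.52)
    Q=P[k];A=np.c_[Q[:,:2]@u,Q[:,:2]@v,np.ones(len(Q))];print(' tilt',np.linalg.lstsq(A,Q[:,2],rcond=None)[0].round(4))
E
```

```text
[ 0.4836 -0.1093  0.1074] [ 1.5 -7.5  5.9]
side 1252 ((462.4791564941406, -15.340042114257812), (94.08509063720703, 283.60382080078125), 11.422329902648926)
 front to tip (max, 99%): [-0.00116102 -0.00354036]
side [240 168]
top 1684 ((463.4788513183594, -8.58447265625), (89.92721557617188, 259.04388427734375), 11.468208312988281)
 front to tip (max, 99%): [0.00368248 0.00248013]
top [164 208]
top edge 0.0321 tip 0.0335 gap 0.0014
 prof [187, 170, 164, 167, 183, 196, 193, 187, 193, 173, 143, 138, 139, 138, 139, 138, 138, 137, 133, 122]
 tilt [ 0.0007 -0.0007  0.0913]
side edge 0.0361 tip 0.0345 gap -0.0017
 prof [168, 139, 125, 121, 127, 149, 187, 223, 242, 240, 220, 186, 158, 149, 154, 166, 182, 192, 195, 194]
 tilt [-0.0192  0.01    0.0957]
```

View pics/l4.png

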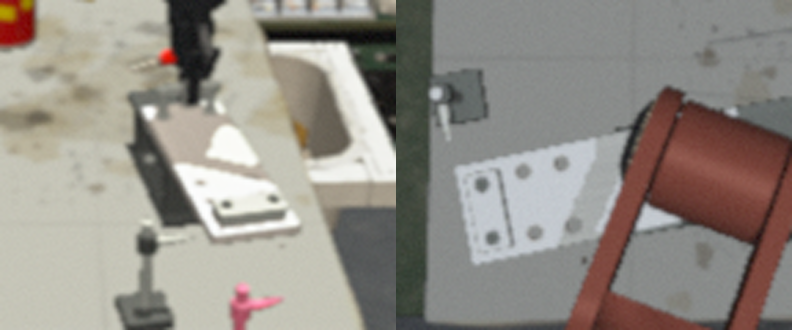

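The plate lies flat, and the edge estimates put the gap at 0 to 3 mm. In the crop the front edge runs (456,168)–(474,263) and the tip is at (446,138). I'll make a 1.5 mm nudge, let it settle and hand in.

Call:
jog_arm --targets '[[[0,-0.06,0],[0,0,0],0],[[0,-0.06,0],[0,0,0],0],[[0,-0.06,0],[0,0,0],0],[[0,-0.06,0],[0,0,0],0],[[0,-0.06,0],[0,0,0],0],[[0,-0.06,0],[0,0,0],0]]'

```text
time: 6.75
tool_pos: [0.4834, -0.108, 0.1075]
tool_rot: [0.003, 0.995, 0.097, 0.002]
contact_force: [1.7, -8.2, 6.4]
gripper_width: 0.129
grasp_force: 60.0
```

```bash
python3 look.py 5; python3 -c "
from plant import *
s=state();print(s['tool_pos'],s['joint_vel'].round(4),s['grasp_force']);print(job_done())"
```

```text
[ 0.4834 -0.108   0.1075] [ 1.7 -8.2  6.4]
side 1237 ((461.90789794921875, -6.2955322265625), (93.05517578125, 271.0312805175781), 10.849056243896484)
 front to tip (max, 99%): [-0.00194264 -0.00431679]
side [240 168]
top 1667 ((463.2655944824219, -7.7982025146484375), (90.22576904296875, 259.4986267089844), 11.453023910522461)
 front to tip (max, 99%): [0.00247413 0.00106013]
top [164 208]
[ 0.48341768 -0.10796236  0.10748958] [ 0.0026 -0.0004 -0.0007  0.0012  0.0003  0.0007] 60.01561224460602
the job is handed in; nothing more can be done
None
```

I handed the job in with the plate still gripped (60 N on the pads), flat and in line on the riser. Its front end is level with the pointer tip to within about 4 mm by my camera measurements; the hand-in gave no verdict.

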